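Hang the potato masher back on the utensil stand

TASK

Put the potato masher back on the utensil stand. Pick it up by its wooden knob, ease your grip just enough that it swings to hang straight down from your fingers (don't stand it on the worktop instead), grip it again, then slip its stem between the two free prongs so that it hangs by its steel ferrule behind their upturned tips. Leave the turner hanging beside it, and don't shift the pot or the mug.

Things in the scene. Friction and masses are not known exactly. Their poses are not given: they have to be found in the camera images.
- masher: Potato masher, 0.21 m long, 0.2 kg, lying on the worktop. Origin: centre of the 50 mm wooden ball knob at its end, the place to grip. x axis: along the stem from the head out through the knob (up when it hangs). Lifted with 60 N it stays 50 degrees or more askew; as the pinch eases it turns about the line between the fingertips, to within a few degrees of vertical below 8 N; under 2 N it falls.
- ferrule (a point): On the masher: centre of the flat underside of the steel ferrule below the knob, 38 mm from the knob's centre; this face rests on the prongs when the masher hangs. The ferrule is 26 mm in diameter and 13 mm long; the stem beyond it is 8 mm thick for 90 mm, then splays into two wires.
- head (a point): On the masher: centre of the zigzag wire head, 185 mm from the knob's centre along the masher's -x. The head is 70 mm (masher y) x 56 mm (z) x 6 mm. The centre of mass lies on the stem's line, about 137 mm from the knob's centre.
- stand: Utensil stand, fixed: dark board 160 x 250 x 14 mm, two posts and a crossbar at its rear, two pairs of prongs. Origin: centre of the board's underside; x points from the open prong tips to the crossbar (at x = 62 mm), y along the crossbar, z up. The prongs run along x, 5 mm thick, 14 mm clear between the two of a pair. Nothing but the hung turner stands higher than the tips.
- free_place (a point): On the stand: midway between the two free prongs, level with their tops (197.5 mm above the worktop), at stand x = 0, y = -63 mm.
- free_tips (a point): On the stand: midway between the upturned tips of the free prongs, at their highest point (207.5 mm above the worktop), 47 mm in front of the free place (stand x = -47 mm). The ferrule must pass above this point, with the stem between the prongs, moving along the stand's +x.
- turner: Slotted steel turner with a like 50 mm ball knob and ferrule, hanging on the other pair of prongs, about 126 mm from the free place (stand y = +63 mm). Origin: centre of its knob, 235 mm above the worktop. It stays there.
- pot: Steel milk pot with lid, 142 mm high, standing on the worktop to the right. Origin: under its middle. Bystander.
- mug: Purple mug, 100 mm high, standing on the worktop to the right. Origin: under its middle. Bystander.

How it is judged (in metres and radians):
On the way:
1. The masher hangs straight down (within 11 degrees) from the fingers, clear of the worktop and not yet at the stand (angle between masher's own x axis and vertical below 0.2 rad and height (world z) of head above 0.02 m and contact force between the fingers and masher above 0.5 N and horizontal distance between masher and free_place above 0.07 m and angular speed of masher below 0.5 rad/s), for 0.2 s.
At the end, for the whole second after the job is handed in: The masher hangs at rest on the free prongs, head down, within 7 degrees of vertical, its ferrule face on the prongs (within 5 mm of their tops' height) between the upturned tips and the crossbar; the turner still hangs in its place (angle between masher's own x axis and vertical below 0.12 rad and x of ferrule in the frame of stand between -0.04 and 0.048 m and y of ferrule in the frame of stand between -0.071 and -0.055 m and z of ferrule in the frame of stand between 0.1935 and 0.2025 m and contact force between masher and stand above 0.5 N and linear speed of masher below 0.05 m/s and angular speed of masher below 0.4 rad/s and z of turner in the frame of stand above 0.228 m); the robot touches nothing.
It fails at once if the masher stands upright on its head on the worktop, dropped or parked there (angle between masher's own x axis and vertical below 0.15 rad and height (world z) of head below 0.008 m).
It fails at once if the turner is knocked off or shoved along its prongs by more than 40 mm (distance of turner from where it was at the start of the episode above 0.04 m).
It fails at once if the pot is shifted by more than 20 mm (distance of pot from where it was at the start of the episode above 0.02 m).
It fails at once if the mug is shifted by more than 20 mm (distance of mug from where it was at the start of the episode above 0.02 m).
It also fails if it takes over 51 s, if anything falls off the work surface, if the arm or the gripper's body presses on something with over 40 N, if the wrist force passes 120 N, or if a joint passes its speed limit or range.

ROBOT

A 6-joint arm with a two-finger parallel gripper is mounted at the origin on a cart in front of the work surface, level with it; the furniture and walls round the work are solid. World frame = base frame: x ahead of the robot, y to its left, z up, the work surface at z = 0. Lengths are in m, angles in degrees, forces in N, time in s.
With the tool pointing down it reaches from about 0.25 to 0.725 m from the base axis. Payload 9.7 kg.
Tool frame: the origin (TCP) lies at the very end of the fingers, on their centre line; the grasp point (between the pads) lies 19 mm behind it (bot.grip_depth is the distance from the TCP to the grasp point, in m); z points along the fingers, y is the direction in which the jaws open and shut (so a half turn about z gives the same grasp; the last joint's range is limited). The gripper opens to 85 mm and grips with 20 to 120 N. Pads are 22 mm wide; open, the fingers measure 114 mm over their backs; the gripper's body (76 mm by 85 mm) begins 54 mm behind the grasp point. The pads swing forward as they close: fully open they stand 13 mm farther back than shut.
Start: joints at [65.031, 4.979, 10.078, 95.1, 0, 90], TCP at [0.232, 0.499, 0.231] pointing down, gripper open.
Joint ranges: [-179.16, 179.16], [-48.56, 103.87], [-65.8, 70.77], [-126.05, 130.52], [-82.76, 87.17], [-180, 180]. Speed limits (degrees/s): [127.2, 127.2, 147.25, 180, 180, 180].

INTERFACE

Orientations are given as [roll, pitch, yaw] about the fixed x, y, z axes, in that order (R = Rz(yaw) Ry(pitch) Rx(roll)).
In Python, from workcell import bot, viewer gives the robot as it stands.
- The arm moves only by the tool arm_command, never from a script. Its argument "motion" is a list of rows, each a list of 3 entries, a list of its own where there are three numbers: the opening, from 0 (shut) to 1 (fully open), then the shift along the tool's x, y, z in units of 60 mm (1.0 is 60 mm), then the turn, a rotation vector about the tool's x, y, z in units of 6 degrees (1.0 is 6 degrees). A call has 1 to 12 rows; each row shifts and turns the commanded pose from where the row before left it, along the tool's axes as they then stand; what a row does not reach is not made up. A row lasts 1/8 s, in which the tool goes at most 62.5 mm and 10.7 degrees, less where a joint would pass 70% of its speed; a pose out of reach is approached as far as the arm can. A call is refused whole if a number of a shift passes 1 or a number of a turn 1, either way. A call with a gripper value outside its range is refused whole. The fingers move at their own pace and stop on an object; "newtons" is the grip in N (left out, the last holds). Time passes only in rows, so rows that do not move let the fingers close. It gives the time, the measured TCP pose, the force and the opening at its end, in the units of the state.
- bot.get_obs(): the state, without advancing time (a new reading comes with each control period).
- viewer.camera(name): name is "side" or "top" or "wrist"; returns the picture (420x560x3 uint8, blue, green, red); there is no depth.
- viewer.calibration(name): a dict with "fx", "fy", "cx", "cy" (pixels), "T" (4x4, takes a point from camera to world coordinates). Camera axes: x right, y down, z forward; pixel columns grow to the right and rows downward; lengths in m; the calibration is good to about 2 mm. A picture is of the moment at which its call begins: read the wrist's pose just before it. calibration takes no time and is no camera call; for the wrist camera it gives the pose at the moment of the call.
- bot.job_done(): hands the job in, once; it reports no verdict.
The state is a dict: "time": time; "q": joint angles; "qd": joint speeds; "joint_efforts": joint torques, N m; "ee_pos": TCP position; "tcp_rot": TCP orientation; "wrist_force": force on the tool from outside, world axes, zero at the start; "torque": the same for the moment, N m; "opening": finger opening in m.
Only numpy, scipy, OpenCV 4.12 (cv2) and the standard library are available. Lean on these libraries where they do the work, as an engineer would, in place of code of your own. Each camera call takes 0.05 s, during which the arm holds its last target.

## Working session

There is one attempt and no reset: what is moved stays moved. The work goes in short steps, Python scripts to look and compute and a tool call to move; the robot and the scene stay as the last step left them, time stands still between calls to the robot, and variables do not carry over. Pictures are saved under pics/ and viewed, and the job is handed in when it is done.

Besides the shell and the picture viewer there is one more tool, called as name(argument=value, ...) on one line, values as JSON. arm_command: Moves the arm, as the interface text tells. Its arguments: {"type":"object","properties":{"motion":{"type":"array"},"newtons":{"type":"number"}},"required":["motion"]}

```bash
ls; mkdir -p pics; python3 - <<'E'
from workcell import bot, viewer
import cv2,numpy as np
print(bot.get_obs(), bot.grip_depth)
for n in ["side","top","wrist"]:
    c=viewer.calibration(n); print(n,c["fx"],c["fy"],c["cx"],c["cy"],np.round(c["T"],4).tolist())
    cv2.imwrite(f"pics/{n}0.png",viewer.camera(n))
E
```

```text
pics
{'time': 0.0, 'q': array([6.50292090e+01, 5.01147718e+00, 1.00343455e+01, 9.50992788e+01,
       5.24056046e-04, 8.99998902e+01]), 'qd': array([-0.06023058,  0.10181194,  0.07666607, -0.05387969,  0.0423365 ,
       -0.00496179]), 'joint_efforts': array([-1.10361594e-03, -5.20392430e+01,  4.64802933e+01,  1.61680696e-02,
       -7.55858582e-05, -1.37618770e-05]), 'ee_pos': array([0.23208749, 0.49838257, 0.23057848]), 'tcp_rot': array([-1.79923589e+02, -5.24202018e-04,  1.55029318e+02]), 'wrist_force': array([0.13895513, 0.0267858 , 0.45243616]), 'torque': array([ 0.0440685 ,  0.00069868, -0.00862913]), 'opening': 0.08553105682921945} 0.0187
side 446.6449474241721 446.6449474241721 274.89753929707257 203.7215034575016 [[0.9992, -0.0309, 0.0263, 0.4831], [-0.0375, -0.4563, 0.889, -1.3096], [-0.0155, -0.8893, -0.4571, 0.7858], [0.0, 0.0, 0.0, 1.0]]
top 525.4704404522016 525.4704404522016 281.9932441814314 209.5562343735371 [[0.3532, -0.7258, 0.5904, -0.4837], [-0.9354, -0.2856, 0.2085, -0.4982], [0.0173, -0.6258, -0.7798, 1.4991], [0.0, 0.0, 0.0, 1.0]]
wrist 354.2544589549257 354.2544589549257 278.6753898256328 211.84967076596132 [[0.4229, 0.8557, 0.2982, 0.1542], [0.9062, -0.3991, -0.1398, 0.5345], [-0.0006, 0.3294, -0.9442, 0.3733], [0.0, 0.0, 0.0, 1.0]]
```

View pics/side0.png

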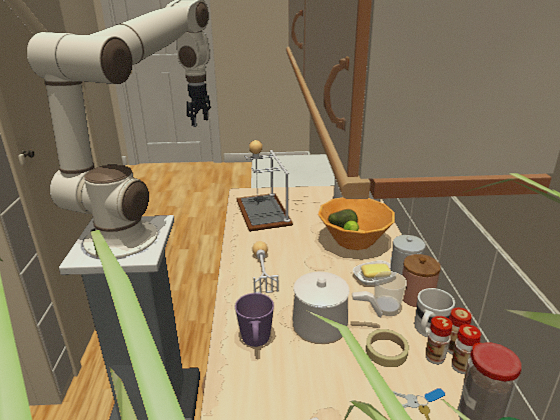

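View pics/top0.png

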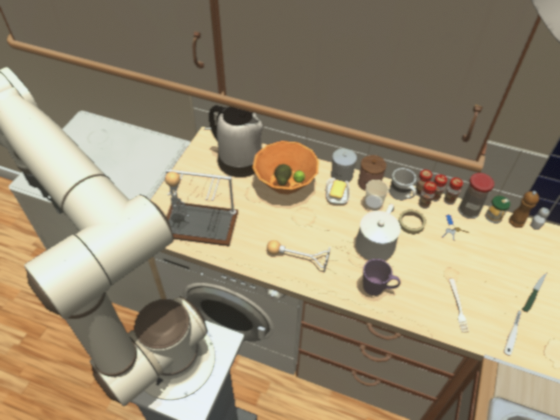

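View pics/wrist0.png

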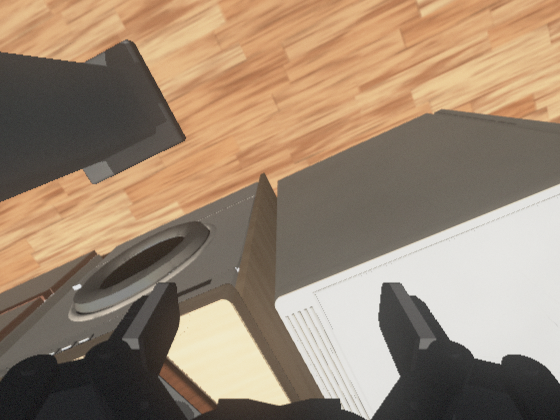

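The side view shows the masher knob at about (260,247) and its head at (266,284). In the top view they are at (274,247) and (320,260). The stand sits beyond, with the turner knob at (256,147) in the side view and (173,179) in the top view. I'll zoom in and measure.

```bash
cat > h.py <<'E'
import numpy as np, cv2, json
from workcell import bot, viewer
def P(c):
    T=np.array(c["T"]); K=np.array([[c["fx"],0,c["cx"]],[0,c["fy"],c["cy"]],[0,0,1]])
    return K@np.linalg.inv(T)[:3]
def tri(c1,p1,c2,p2):
    X=cv2.triangulatePoints(P(c1),P(c2),np.array(p1,float).reshape(2,1),np.array(p2,float).reshape(2,1))
    X=(X[:3]/X[3]).ravel()
    e=[np.linalg.norm(proj(c,X)-p) for c,p in((c1,p1),(c2,p2))]
    return X,e
def proj(c,X):
    v=P(c)@np.r_[X,1]; return v[:2]/v[2]
def plane(c,p,z):
    T=np.array(c["T"]); d=T[:3,:3]@np.array([(p[0]-c["cx"])/c["fx"],(p[1]-c["cy"])/c["fy"],1]); o=T[:3,3]
    return o+d*(z-o[2])/d[2]
def blobs(im,amin=30):
    h=cv2.cvtColor(im,cv2.COLOR_BGR2HSV)
    m=cv2.inRange(h,(8,120,120),(20,255,255))
    n,l,s,c=cv2.connectedComponentsWithStats(m)
    return [(c[i].round(1).tolist(),s[i].tolist()) for i in range(1,n) if s[i][4]>amin]
E
python3 - <<'E'
from h import *
for n,(x,y,w,h) in {"side":(210,120,130,200),"top":(150,150,200,140)}.items():
    im=cv2.imread(f"pics/{n}0.png")
    k=min(800//w,600//h); 
    cv2.imwrite(f"pics/{n}0z.png",cv2.resize(im[y:y+h,x:x+w],None,fx=k,fy=k,interpolation=cv2.INTER_CUBIC)); print(n,k)
im=cv2.imread("pics/side0.png"); print(im[247,260],im[147,256])
im=cv2.imread("pics/top0.png"); print(im[247,274],im[179,173], im[270,250])
E
```

```text
side 3
top 4
[120 183 223] [ 92 146 186]
[137 210 235] [126 191 230] [168 218 234]
```

View pics/side0z.png

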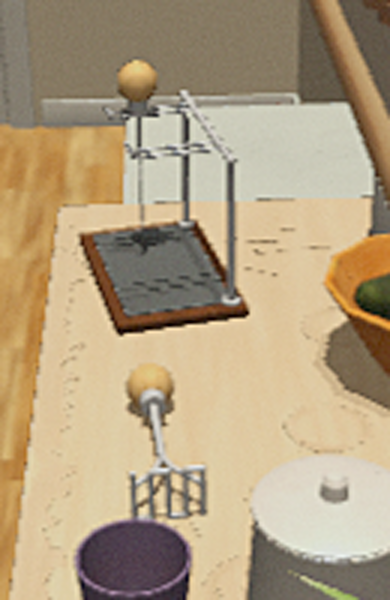

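View pics/top0z.png

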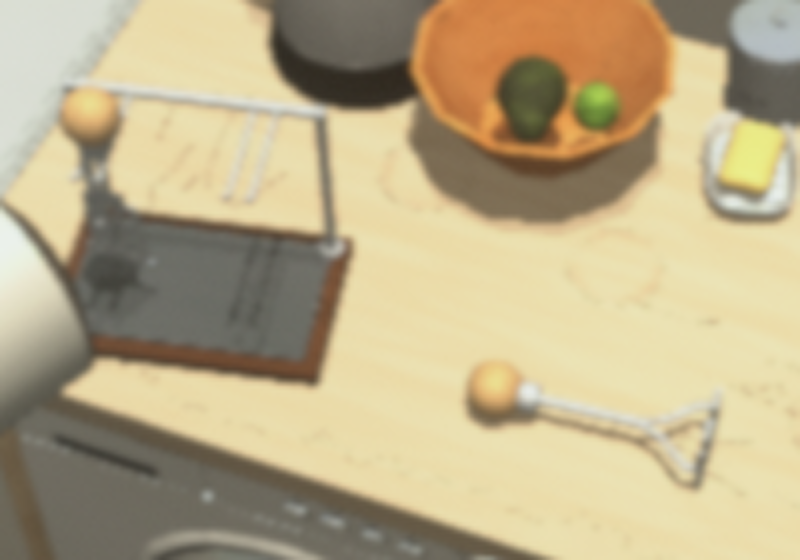

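```bash
python3 - <<'E'
from h import *
s=viewer.calibration("side");t=viewer.calibration("top")
S=lambda x,y:(210+x/3-.33,120+y/3-.33); T=lambda x,y:(150+x/4-.37,150+y/4-.37)
for n,a,b in [("knob",S(149,384),T(495,389)),("turner",S(137,80),T(91,115)),("ferr",S(152,402),T(529,396)),("split",S(164,463),T(649,427)),
 ("crossR",S(233,157),T(324,113)),("postfootR",S(231,300),T(333,246)),("board near R",S(247,310),T(350,243)),("board near L",S(121,330),T(316,380)),("tips",S(134,152),T(238,199))]:
    X,e=tri(s,a,t,b); print(n,X.round(4),np.round(e,1))
for n,b in [("tipL",T(226,197)),("tipR",T(249,201))]: print(n,plane(t,b,.2075).round(4))
print("cross@",plane(t,T(264,107),.1975).round(4))
for n,b in [("corner",T(350,240)),("corner2",T(316,378))]: print(n,plane(t,b,.014).round(4))
print("cornerL",plane(t,T(130,212),.014).round(4))
E
```

```text
knob [ 0.4666 -0.1354  0.0298] [0.2 0.1]
turner [0.4618 0.2123 0.2378] [0.2 0.1]
ferr [ 0.4703 -0.1649  0.0281] [0.3 0.2]
split [ 0.4798 -0.269   0.0264] [0.2 0.1]
crossR [0.5655 0.0566 0.1993] [0.5 0.3]
postfootR [0.5647 0.059  0.0187] [0.3 0.2]
board near R [0.5819 0.0505 0.0083] [0.1 0. ]
board near L [0.4347 0.0179 0.0056] [0.2 0.1]
tips [0.4559 0.0831 0.1978] [0.4 0.3]
tipL [0.4463 0.088  0.2075]
tipR [0.4492 0.0692 0.2075]
cross@ [0.5534 0.1059 0.1975]
corner [0.5809 0.0497 0.014 ]
corner2 [0.431  0.0156 0.014 ]
cornerL [0.5375 0.2493 0.014 ]
```

arm_command(motion=[[1,[-0.67,-0.46,-0.25],[0,0,0]],[1,[-0.67,-0.46,-0.25],[0,0,0]],[1,[-0.67,-0.46,-0.25],[0,0,0]],[1,[-0.67,-0.46,-0.25],[0,0,0]],[1,[-0.67,-0.46,-0.25],[0,0,0]],[1,[-0.67,-0.46,-0.25],[0,0,0]],[1,[-0.67,-0.46,-0.25],[0,0,0]],[1,[-0.67,-0.46,-0.25],[0,0,0]],[1,[-0.67,-0.46,-0.25],[0,0,0]],[1,[-0.67,-0.46,-0.25],[0,0,0]]])

```text
time: 1.4
ee_pos: [0.4806, 0.0771, 0.3817]
tcp_rot: [180.0, -0.0, 155.0]
wrist_force: [0.8, 1.1, 0.6]
opening: 0.0853
```

arm_command(motion=[[1,[0,0,0],[0,0,1]],[1,[0,0,0],[0,0,1]],[1,[0,0,0],[0,0,1]],[1,[0,0,0],[0,0,1]],[1,[0,0,0],[0,0,1]],[1,[0,0,0],[0,0,1]],[1,[0,0,0],[0,0,1]],[1,[0,0,0],[0,0,1]],[1,[0,0,0],[0,0,1]],[1,[0,0,0],[0,0,0.9]],[1,[0,0,0],[0,0,0]]])

```text
time: 2.78
ee_pos: [0.4801, 0.0787, 0.3811]
tcp_rot: [-180.0, 0.0, 95.7]
wrist_force: [0.4, 0.3, -0.1]
opening: 0.0852
```

```bash
python3 - <<'E'
from h import *
o=bot.get_obs(); print(o["time"],o["ee_pos"],o["tcp_rot"],o["q"].round(1))
c=viewer.calibration("wrist"); im=viewer.camera("wrist"); cv2.imwrite("pics/w1.png",im)
json.dump({k:np.array(v).tolist() for k,v in c.items()},open("w1.json","w"))
E
```

```text
2.775 [0.48006584 0.07869044 0.38110044] [-1.79976843e+02  4.00511215e-04  9.56661393e+01] [  9.3   2.8  25.2 112.4   0.   93.6]
```

View pics/w1.png

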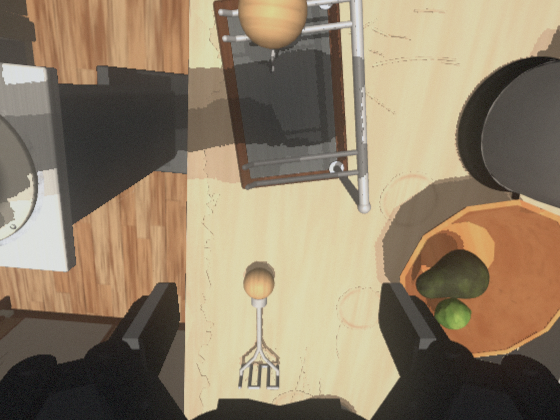

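The first wrist view shows the free prongs running from about (243,165)/(245,187) to the crossbar at x≈360. The masher knob is at (259,284) and the head at (259,372). I'll take a second view 100 mm away.

arm_command(motion=[[1,[-0.8,0,0],[0,0,0]],[1,[-0.8,0,0],[0,0,0]],[1,[0,0,0],[0,0,0]],[1,[0,0,0],[0,0,0]]])

```text
time: 3.32
ee_pos: [0.4895, -0.0167, 0.3812]
tcp_rot: [-180.0, -0.0, 95.7]
wrist_force: [-0.4, -0.9, 0.3]
opening: 0.085
```

```bash
python3 - <<'E'
from h import *
o=bot.get_obs(); print(o["time"],o["ee_pos"],o["tcp_rot"])
c=viewer.calibration("wrist"); im=viewer.camera("wrist"); cv2.imwrite("pics/w2.png",im)
json.dump({k:np.array(v).tolist() for k,v in c.items()},open("w2.json","w"))
z=lambda n,x,y,w,h,k: cv2.imwrite(f"pics/{n}z.png",cv2.resize(cv2.imread(f"pics/{n}.png")[y:y+h,x:x+w],None,fx=k,fy=k,interpolation=cv2.INTER_CUBIC))
z("w1",200,130,200,100,4); z("w2",200,20,200,150,4)
E
```

```text
3.325 [ 0.48946954 -0.01671572  0.38124368] [-1.79991849e+02 -1.80200313e-02  9.56578637e+01]
```

View pics/w2.png

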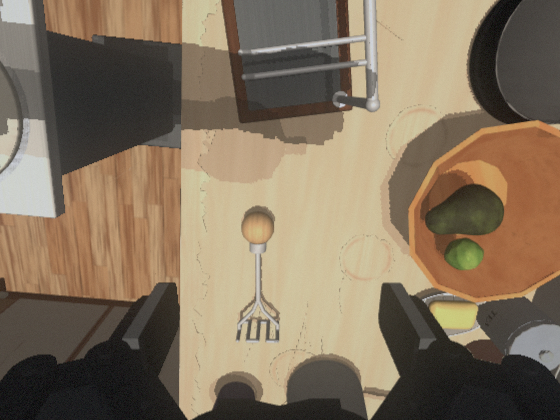

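View pics/w1z.png

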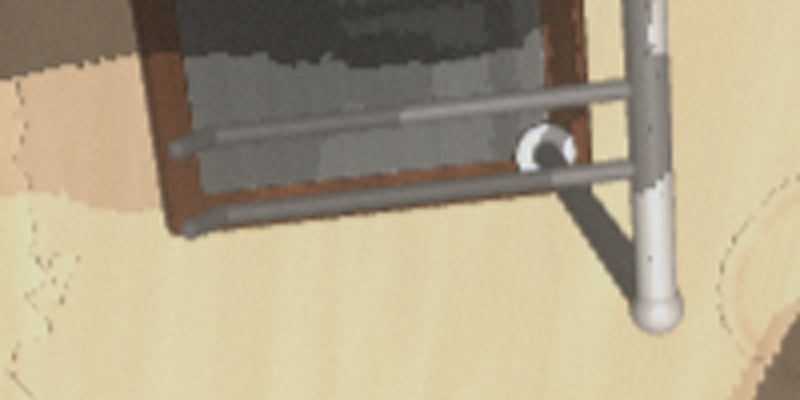

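View pics/w2z.png

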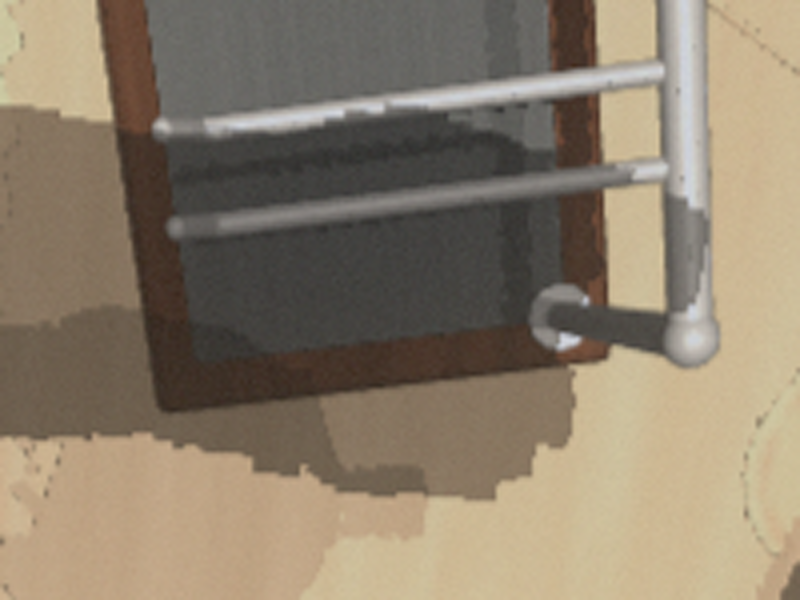

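The zoomed views show the tips at (180,149)/(191,228) in w1z and (165,128)/(178,227) in w2z. The junctions at the bar are (632,90)/(632,170) and (662,72)/(664,170).

```bash
python3 - <<'E'
from h import *
c1=json.load(open("w1.json"));c2=json.load(open("w2.json"))
A=lambda x,y:(200+x/4-.375,130+y/4-.375); B=lambda x,y:(200+x/4-.375,20+y/4-.375)
r={}
for n,a,b in [("tipL",A(180,149),B(165,128)),("tipR",A(191,228),B(178,227)),("jL",A(632,90),B(662,72)),("jR",A(632,170),B(664,170)),("ball",A(657,310),B(692,338)),
  ("knob",(259,283.5),(257.5,228)),("ferr",(259,300),(258,247)),("split",(259.5,348),(258,298))]:
    X,e=tri(c1,a,c2,b); r[n]=X; print(n,X.round(4),np.round(e,1))
    if n[0] in"tj":
        zz=.2075 if n[0]=="t" else .195
        print("   planes",plane(c1,a,zz).round(4),plane(c2,b,zz).round(4))
print("gap",np.linalg.norm(r["tipL"]-r["tipR"]))
m=(r["tipL"]+r["tipR"])/2; j=(r["jL"]+r["jR"])/2; d=j-m; print(m,j,np.degrees(np.arctan2(d[1],d[0])),np.linalg.norm(d))
for n,c in(("w1",c1),("w2",c2)):
    im=cv2.imread(f"pics/{n}.png"); h=cv2.cvtColor(im,cv2.COLOR_BGR2HSV)
    m=cv2.inRange(h,(8,105,90),(22,200,255))
    print(n,[(np.round(cv2.minEnclosingCircle(k)[0],1).tolist(),round(cv2.minEnclosingCircle(k)[1],1),cv2.contourArea(k)) for k in cv2.findContours(m,0,2)[0] if 300<cv2.contourArea(k)<5000])
E
```

```text
tipL [0.4467 0.0935 0.2064] [0. 0.]
   planes [0.4468 0.0937 0.2075] [0.4468 0.0934 0.2075]
tipR [0.4504 0.0748 0.2049] [0.1 0.1]
   planes [0.4505 0.0755 0.2075] [0.4507 0.0748 0.2075]
jL [0.5488 0.1152 0.1959] [0.3 0.4]
   planes [0.5493 0.1151 0.195 ] [0.5486 0.1153 0.195 ]
jR [0.5523 0.0965 0.1958] [0. 0.]
   planes [0.5525 0.0964 0.195 ] [0.5524 0.0966 0.195 ]
ball [0.564  0.0632 0.1973] [0.1 0.1]
knob [ 0.4683 -0.1336  0.0249] [0.1 0.1]
ferr [ 0.4711 -0.1673  0.0202] [0.1 0.1]
split [ 0.4788 -0.2435  0.0439] [0.2 0.2]
gap 0.019070277782410928
[0.44854566 0.08413008 0.20564301] [0.55052034 0.10586768 0.19583947] 12.033440881013512 0.10472567728720614
w1 [([40.0, 297.0], 21.9, 425.5), ([258.0, 286.3], 13.2, 447.0), ([12.0, 288.5], 20.1, 312.5), ([96.3, 260.3], 61.8, 3719.0), ([281.9, 160.0], 47.4, 331.0), ([260.1, 28.8], 53.3, 2457.0), ([171.5, 36.3], 39.8, 2452.0), ([136.5, 34.5], 36.4, 1291.0)]
w2 [([257.1, 228.9], 14.7, 556.5), ([229.5, 26.0], 26.8, 475.5), ([165.7, 21.5], 26.4, 1272.5), ([133.5, 19.5], 22.1, 718.5), ([75.5, 15.7], 36.1, 2134.0)]
```

Everything agrees: the prong gap is 19 mm centre to centre, stand yaw is 12.0°, the free place is at (0.4945, 0.094), and the knob is at (0.468, -0.134, 0.025) with the stem perpendicular to the jaws. I'll move above the knob.

arm_command(motion=[[1,[-0.32,-0.09,0.78],[0,0,0]],[1,[-0.32,-0.09,0.78],[0,0,0]],[1,[-0.32,-0.09,0.78],[0,0,0]],[1,[-0.32,-0.09,0.78],[0,0,0]],[1,[-0.32,-0.09,0.78],[0,0,0]],[1,[-0.32,-0.09,0.78],[0,0,0]],[1,[0,0,0],[0,0,0]],[1,[0,0,0],[0,0,0]]])

```text
time: 4.38
ee_pos: [0.4694, -0.1339, 0.1022]
tcp_rot: [179.9, 0.0, 95.7]
wrist_force: [0.9, -0.8, 1.3]
opening: 0.0853
```

```bash
python3 - <<'E'
from h import *
o=bot.get_obs(); print(o["time"],o["ee_pos"],o["tcp_rot"],o["wrist_force"])
c=viewer.calibration("wrist"); im=viewer.camera("wrist"); cv2.imwrite("pics/w3.png",im)
print(proj(c,[.468,-.134,.025]))
E
```

```text
4.375 [ 0.46939157 -0.13388345  0.10217324] [1.79906714e+02 2.17565434e-02 9.56993981e+01] [ 0.90976001 -0.7927839   1.28859846]
[277.71097435 224.1013359 ]
```

View pics/w3.png

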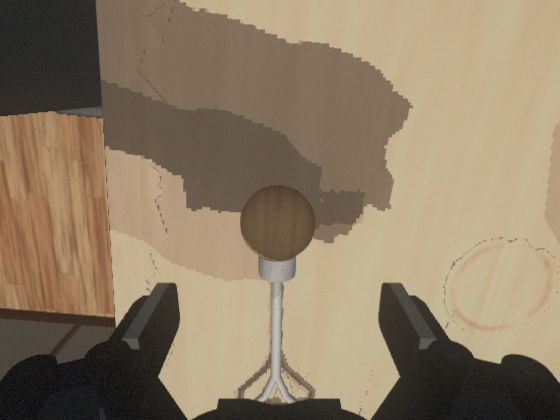

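The knob is at (278,222) against a predicted (277.7,224). It is centred between the fingers and the stem runs straight down the image. I'll descend and close.

arm_command(motion=[[1,[0,-0.02,0.6],[0,0,0]],[1,[0,0,0.6],[0,0,0]],[1,[0,0,0.42],[0,0,0]],[1,[0,0,0],[0,0,0]]])

```text
time: 4.92
ee_pos: [0.4675, -0.1341, 0.0035]
tcp_rot: [-180.0, -0.0, 95.7]
wrist_force: [0.1, 0.0, 0.4]
opening: 0.0854
```

arm_command(motion=[[0,[0,0,0],[0,0,0]],[0,[0,0,0],[0,0,0]],[0,[0,0,0],[0,0,0]],[0,[0,0,0],[0,0,0]],[0,[0,0,0],[0,0,0]],[0,[0,0,0],[0,0,0]]], newtons=60)

```text
time: 5.68
ee_pos: [0.4684, -0.135, 0.0053]
tcp_rot: [179.9, 0.0, 95.6]
wrist_force: [-2.8, 0.9, 8.5]
opening: 0.0475
```

arm_command(motion=[[0,[0,0,-0.3],[0,0,0]],[0,[0,0,-0.6],[0,0,0]],[0,[0,0,-0.8],[0,0,0]],[0,[0,0,-0.8],[0,0,0]],[0,[0,0,-0.8],[0,0,0]],[0,[0,0,-0.8],[0,0,0]],[0,[0,0,-0.6],[0,0,0]],[0,[0,0,-0.3],[0,0,0]],[0,[0,0,0],[0,0,0]],[0,[0,0,0],[0,0,0]]])

```text
time: 6.92
ee_pos: [0.4671, -0.1347, 0.3028]
tcp_rot: [-180.0, -0.0, 95.6]
wrist_force: [-0.3, -0.1, -2.2]
opening: 0.0476
```

```bash
cat > look.py <<'E'
from h import *
import sys
k=sys.argv[1]
o=bot.get_obs(); print(o["time"],o["ee_pos"],o["tcp_rot"],o["wrist_force"],o["torque"],o["opening"])
c=viewer.calibration("wrist"); im=viewer.camera("wrist"); s=viewer.camera("side")
json.dump({k:np.array(v).tolist() for k,v in c.items()},open(f"{k}.json","w"))
cv2.imwrite(f"pics/{k}_w.png",im)
cv2.imwrite(f"pics/{k}_s.png",s)
cs=viewer.calibration("side"); R=cv2.Rodrigues(np.radians([0,0,0.]))[0]
g=np.array(o["ee_pos"])+[0,0,bot.grip_depth]
u,v=proj(cs,g).astype(int); print("knob px",u,v,"hang head px",proj(cs,g-[0,0,.185]))
y0=max(0,v-60);x0=max(0,u-90)
z=cv2.resize(s[y0:y0+150,x0:x0+180],None,fx=3,fy=3,interpolation=cv2.INTER_CUBIC)
w=cv2.resize(im[:,80:480],None,fx=.65,fy=.65)
can=np.zeros((450,800,3),np.uint8); can[:z.shape[0],:z.shape[1]]=z[:450]; can[:w.shape[0],540:]=w[:,:260]
cv2.imwrite(f"pics/{k}.png",can); print("crop origin",x0,y0)
E
python3 look.py l1
```

```text
6.925 [ 0.46710434 -0.13469815  0.30275638] [-1.79957531e+02 -2.35103389e-02  9.56271989e+01] [-0.30906631 -0.14487208 -2.21628759] [ 0.20305722  0.00960206 -0.00848643] 0.047592934116720866
knob px 256 160 hang head px [258.27350159 217.66724184]
crop origin 166 100
```

View pics/l1.png

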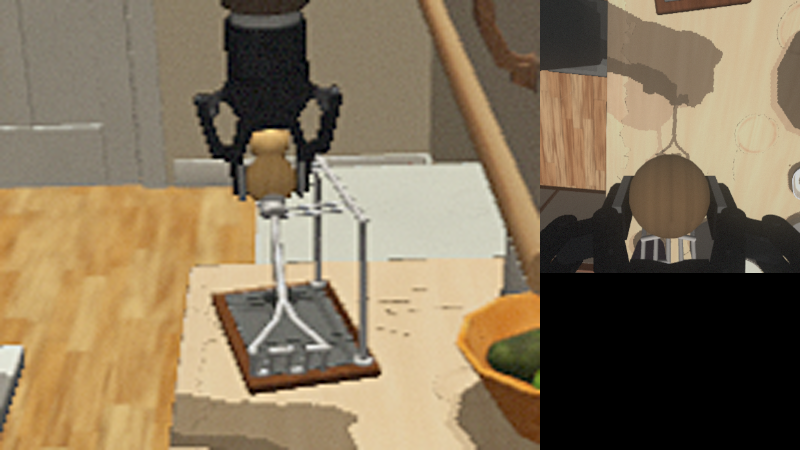

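The masher is held about 49° askew, going by the torque (0.203 Nm) and the picture, with its head toward -y. I'll ease the grip.

arm_command(motion=[[0,[0,0,0],[0,0,0]],[0,[0,0,0],[0,0,0]],[0,[0,0,0],[0,0,0]],[0,[0,0,0],[0,0,0]]], newtons=20)

```text
time: 7.52
ee_pos: [0.4674, -0.1348, 0.3033]
tcp_rot: [-180.0, -0.0, 95.6]
wrist_force: [-0.6, -0.7, -2.4]
opening: 0.0476
```

```bash
python3 -c "
from h import *
o=bot.get_obs(); print(o['torque'],o['opening'],o['wrist_force'])"
```

```text
[ 0.2082944  -0.02580656  0.01705889] 0.047584889455262444 [-0.5577195  -0.71513884 -2.3551336 ]
```

arm_command(motion=[[0,[0,0,0],[0,0,0]],[0,[0,0,0],[0,0,0]],[0,[0,0,0],[0,0,0]],[0,[0,0,0],[0,0,0]]], newtons=7)

```text
time: 8.02
ee_pos: [0.4674, -0.1348, 0.3033]
tcp_rot: [180.0, 0.0, 95.6]
wrist_force: [0.4, 0.2, -1.8]
opening: 0.0477
```

```bash
python3 -c "
from h import *
o=bot.get_obs(); print(o['torque'],o['opening'],o['wrist_force'])"
```

```text
[ 0.18521577  0.09519148 -0.00331347] 0.047682924841224945 [ 0.4149277   0.16100554 -1.8234746 ]
```

arm_command(motion=[[0.5,[0,0,0],[0,0,0]],[0.5,[0,0,0],[0,0,0]],[0.52,[0,0,0],[0,0,0]],[0.52,[0,0,0],[0,0,0]]], newtons=20)

```text
time: 8.52
ee_pos: [0.4674, -0.1348, 0.3033]
tcp_rot: [180.0, -0.0, 95.6]
wrist_force: [1.2, -0.2, -2.3]
opening: 0.0476
```

```bash
python3 -c "
from h import *
o=bot.get_obs(); print(o['torque'],o['opening'],o['wrist_force'])"
```

```text
[ 0.21994062  0.10418181 -0.00231015] 0.04755461260770184 [ 1.15695499 -0.19075278 -2.26352669]
```

arm_command(motion=[[0.53,[0,0,0],[0,0,0]],[0.53,[0,0,0],[0,0,0]],[0.54,[0,0,0],[0,0,0]],[0.54,[0,0,0],[0,0,0]]], newtons=20)

```text
time: 9.02
ee_pos: [0.4674, -0.1348, 0.3033]
tcp_rot: [180.0, -0.0, 95.6]
wrist_force: [0.2, 0.7, -3.0]
opening: 0.0475
```

```bash
python3 -c "
from h import *
o=bot.get_obs(); print(o['torque'],o['opening'],o['wrist_force'])"
```

```text
[ 0.30019529 -0.00775063 -0.02315053] 0.04748668470333463 [ 0.18656622  0.74860267 -3.04162955]
```

arm_command(motion=[[0.55,[0,0,0],[0,0,0]],[0.55,[0,0,0],[0,0,0]]])

```text
time: 9.28
ee_pos: [0.4674, -0.1348, 0.3033]
tcp_rot: [180.0, -0.0, 95.6]
wrist_force: [1.2, 0.0, -2.1]
opening: 0.0475
```

```bash
python3 -c "
from h import *
o=bot.get_obs(); print(o['torque'],o['opening'],o['wrist_force'])"; python3 look.py l2
```

```text
[0.22417053 0.00813026 0.01384525] 0.047517861901161064 [ 1.20693568  0.01267199 -2.05864748]
9.275 [ 0.46737788 -0.13478674  0.30327773] [ 1.79999632e+02 -2.63175781e-04  9.56297687e+01] [ 1.20693568  0.01267199 -2.05864748] [0.22417053 0.00813026 0.01384525] 0.047517861901161064
knob px 256 159 hang head px [258.35913775 217.52665541]
crop origin 166 99
```

View pics/l2.png

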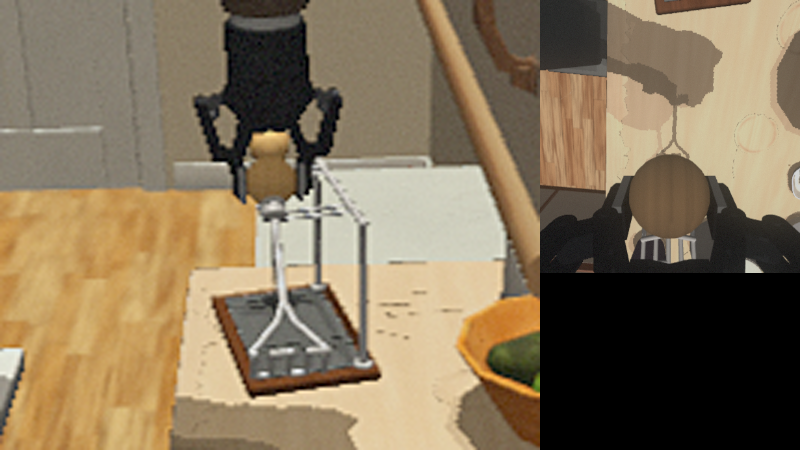

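arm_command(motion=[[0.555,[0,0,0],[0,0,0]],[0.555,[0,0,0],[0,0,0]]])

```text
time: 9.62
ee_pos: [0.4674, -0.1348, 0.3033]
tcp_rot: [180.0, 0.0, 95.6]
wrist_force: [0.1, 0.3, -1.5]
opening: 0.0479
```

```bash
cat > st.py <<'E'
from h import *
o=bot.get_obs(); print(o['time'],o['torque'].round(3),round(o['opening'],5),o['wrist_force'].round(2), o['joint_efforts'].round(3))
E
python3 st.py
```

```text
9.625 [ 0.235  0.049 -0.01 ] 0.04788 [ 0.06  0.28 -1.49] [ -0.    -44.545  46.185  -0.079  -0.209   0.   ]
```

arm_command(motion=[[0.56,[0,0,0],[0,0,0]]])

```text
time: 9.75
ee_pos: [0.4674, -0.1348, 0.3033]
tcp_rot: [180.0, 0.0, 95.6]
wrist_force: [-0.3, -0.2, -2.4]
opening: 0.0478
```

```bash
python3 st.py
```

```text
9.75 [0.268 0.041 0.004] 0.04779 [-0.3  -0.17 -2.39] [ 1.0000e-02 -4.4478e+01  4.6137e+01 -6.6000e-02 -1.8400e-01  0.0000e+00]
```

Joint 5 effort is a clean indicator of the lever arm: 0.209 fell to 0.184, so the masher is starting to turn.

arm_command(motion=[[0.56,[0,0,0],[0,0,0]]])

```text
time: 9.88
ee_pos: [0.4674, -0.1348, 0.3033]
tcp_rot: [180.0, 0.0, 95.6]
wrist_force: [0.9, 0.2, -2.5]
opening: 0.0481
```

```bash
python3 st.py
```

```text
9.875 [ 0.216 -0.042 -0.024] 0.04811 [ 0.88  0.2  -2.46] [ 6.4000e-02 -4.4524e+01  4.6200e+01 -1.1600e-01 -1.6900e-01 -6.0000e-03]
```

arm_command(motion=[[0.562,[0,0,0],[0,0,0]]])

```text
time: 10.0
ee_pos: [0.4674, -0.1348, 0.3033]
tcp_rot: [-180.0, 0.0, 95.6]
wrist_force: [-0.3, -1.1, -1.8]
opening: 0.0481
```

```bash
python3 st.py
```

```text
10.0 [ 0.215 -0.041  0.093] 0.04806 [-0.3  -1.12 -1.82] [ 4.2000e-02 -4.4487e+01  4.6182e+01 -5.9000e-02 -1.5000e-01  3.0000e-03]
```

arm_command(motion=[[0.562,[0,0,0],[0,0,0]],[0.562,[0,0,0],[0,0,0]]])

```text
time: 10.25
ee_pos: [0.4674, -0.1348, 0.3033]
tcp_rot: [-180.0, -0.0, 95.6]
wrist_force: [-0.4, 0.3, -1.7]
opening: 0.0483
```

```bash
python3 st.py
```

```text
10.25 [0.188 0.01  0.019] 0.04834 [-0.38  0.32 -1.7 ] [ -0.101 -44.578  46.241  -0.089  -0.219   0.   ]
```

arm_command(motion=[[0.564,[0,0,0],[0,0,0]],[0.564,[0,0,0],[0,0,0]]])

```text
time: 10.5
ee_pos: [0.4674, -0.1348, 0.3033]
tcp_rot: [180.0, 0.0, 95.6]
wrist_force: [0.6, 0.9, -2.0]
opening: 0.0484
```

```bash
python3 st.py
```

```text
10.5 [0.163 0.025 0.011] 0.04836 [ 0.61  0.86 -1.99] [-8.0000e-03 -4.4507e+01  4.6154e+01 -5.3000e-02 -1.3800e-01 -0.0000e+00]
```

arm_command(motion=[[0.566,[0,0,0],[0,0,0]],[0.566,[0,0,0],[0,0,0]]])

```text
time: 10.75
ee_pos: [0.4674, -0.1348, 0.3033]
tcp_rot: [-180.0, 0.0, 95.6]
wrist_force: [-0.7, -0.5, -1.5]
opening: 0.0491
```

```bash
python3 st.py; python3 look.py l3
```

```text
10.75 [ 0.123 -0.003 -0.   ] 0.0491 [-0.68 -0.48 -1.45] [ 1.7000e-02 -4.4502e+01  4.6166e+01 -5.4000e-02 -1.0800e-01 -1.0000e-03]
10.75 [ 0.46736165 -0.13479688  0.30328649] [-1.79999174e+02  6.99512201e-04  9.56311566e+01] [-0.67850153 -0.47925294 -1.45139337] [ 1.22888187e-01 -3.34578133e-03 -6.78303276e-05] 0.04909694025606371
knob px 256 159 hang head px [258.35365198 217.52590716]
crop origin 166 99
```

View pics/l3.png

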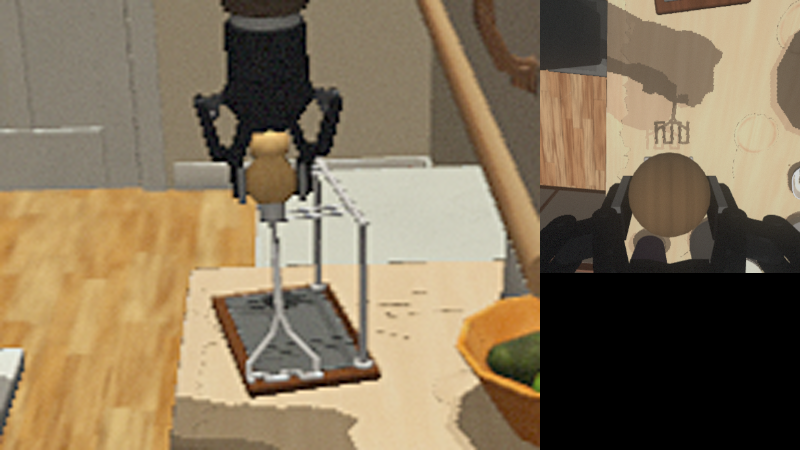

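It's turning, with roughly half the lever gone. I'll ease further in small steps.

arm_command(motion=[[0.568,[0,0,0],[0,0,0]],[0.568,[0,0,0],[0,0,0]]])

```text
time: 11.1
ee_pos: [0.4674, -0.1348, 0.3033]
tcp_rot: [180.0, 0.0, 95.6]
wrist_force: [-0.3, -0.8, -2.2]
opening: 0.0486
```

```bash
python3 st.py
```

```text
11.1 [0.148 0.05  0.023] 0.04858 [-0.3  -0.78 -2.25] [-2.4000e-02 -4.4507e+01  4.6151e+01 -4.1000e-02 -1.0200e-01 -0.0000e+00]
```

arm_command(motion=[[0.57,[0,0,0],[0,0,0]],[0.57,[0,0,0],[0,0,0]]])

```text
time: 11.35
ee_pos: [0.4674, -0.1348, 0.3033]
tcp_rot: [-180.0, 0.0, 95.6]
wrist_force: [-0.4, 0.7, -1.5]
opening: 0.0486
```

```bash
python3 st.py
```

```text
11.35 [ 0.095  0.021 -0.066] 0.04862 [-0.44  0.68 -1.45] [-3.2000e-02 -4.4491e+01  4.6146e+01 -3.4000e-02 -8.5000e-02 -0.0000e+00]
```

arm_command(motion=[[0.572,[0,0,0],[0,0,0]],[0.572,[0,0,0],[0,0,0]],[0.574,[0,0,0],[0,0,0]]])

```text
time: 11.72
ee_pos: [0.4674, -0.1348, 0.3033]
tcp_rot: [-180.0, 0.0, 95.6]
wrist_force: [-0.2, -0.5, -2.5]
opening: 0.0493
```

```bash
python3 st.py; python3 look.py l4
```

```text
11.725 [ 0.049 -0.039  0.006] 0.04926 [-0.19 -0.49 -2.49] [ 6.0000e-03 -4.4481e+01  4.6101e+01  5.0000e-03 -2.7000e-02  0.0000e+00]
11.725 [ 0.46737764 -0.134808    0.30327775] [-1.79999440e+02  3.08196971e-03  9.56288237e+01] [-0.19304958 -0.48622116 -2.4869237 ] [ 0.04910434 -0.03943193  0.00633774] 0.049255481217644004
knob px 256 159 hang head px [258.35908889 217.53007986]
crop origin 166 99
```

View pics/l4.png

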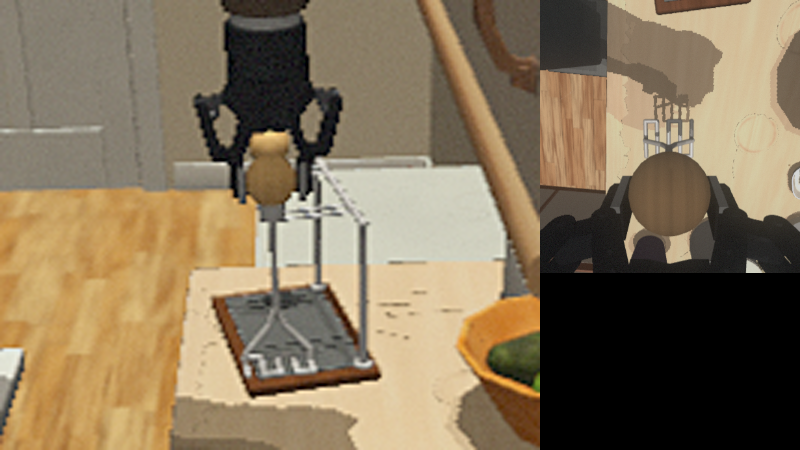

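The head is at about (280,362) in the crop against a predicted plumb position of (277,355), so a few degrees remain. One more small easing.

arm_command(motion=[[0.575,[0,0,0],[0,0,0]],[0.575,[0,0,0],[0,0,0]]])

```text
time: 12.08
ee_pos: [0.4674, -0.1348, 0.3033]
tcp_rot: [180.0, 0.0, 95.6]
wrist_force: [0.4, 1.2, -2.3]
opening: 0.0494
```

```bash
python3 st.py; python3 look.py l5
```

```text
12.075 [-0.006 -0.002 -0.003] 0.04938 [ 0.37  1.18 -2.27] [-2.1000e-02 -4.4471e+01  4.6121e+01 -1.3000e-02 -3.4000e-02 -0.0000e+00]
12.075 [ 0.46737288 -0.13478187  0.30331378] [1.79995555e+02 4.98194638e-04 9.56316370e+01] [ 0.3700476   1.1760227  -2.27096232] [-0.00587217 -0.00238904 -0.00313936] 0.049383024146254895
knob px 256 159 hang head px [258.35707483 217.51541308]
crop origin 166 99
```

View pics/l5.png

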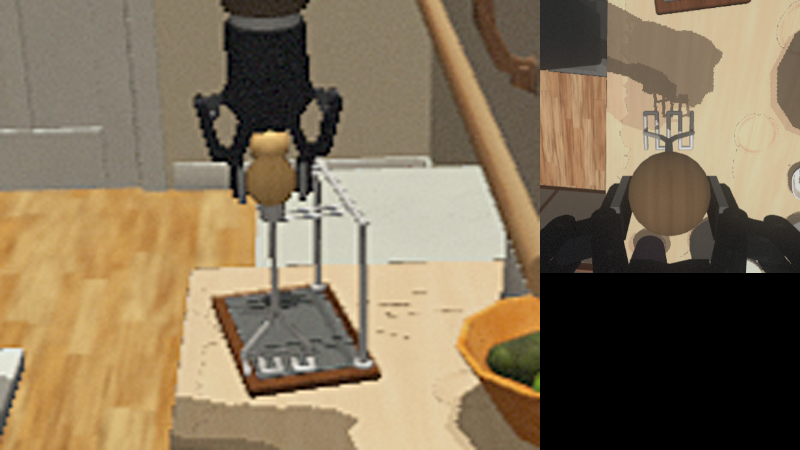

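View pics/l5_w.png

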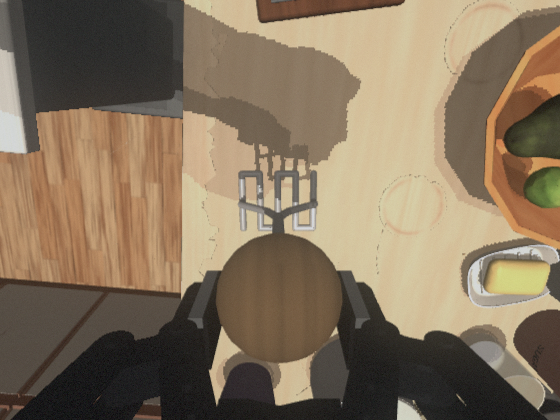

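```bash
python3 - <<'E'
from h import *
c=json.load(open("l5.json")); g=np.array([.4674,-.1348,.322])
for dz in(0,.006): print(proj(c,g+[0,0,dz]), proj(c,g+[0,0,dz-.185]))
print(plane(c,(278,200),.137), plane(c,(278.5,294),.322+.0))
E
```

```text
[281.04849756 308.82557299] [279.58741218 188.47837238]
[281.15721301 317.78028608] [279.60929441 190.28077529]
[ 0.46702596 -0.14577315  0.137     ] [ 0.46568245 -0.12794256  0.322     ]
```

The head is plumb to within about 3–4°. I'll grip firmly again, then measure the knob and head positions from two views.

arm_command(motion=[[0.54,[0,0,0],[0,0,0]],[0.4,[0,0,0],[0,0,0]],[0,[0,0,0],[0,0,0]],[0,[0,0,0],[0,0,0]]], newtons=60)

```text
time: 12.68
ee_pos: [0.4674, -0.1348, 0.3033]
tcp_rot: [-180.0, -0.0, 95.6]
wrist_force: [1.2, -0.1, -2.6]
opening: 0.0479
```

```bash
python3 st.py; python3 look.py l6; python3 - <<'E'
from h import *
s=cv2.imread("pics/l6_s.png"); z=cv2.resize(s[135:240,215:295],None,fx=7,fy=5.7,interpolation=cv2.INTER_CUBIC)
z=cv2.resize(s[140:240,220:300],None,fx=6,fy=6,interpolation=cv2.INTER_CUBIC)
w=cv2.imread("pics/l6_w.png")
can=np.zeros((600,800,3),np.uint8); can[:600,:480]=z; can[:,480:]=cv2.resize(w[130:380,190:370],(0,0),fx=1.77,fy=2.4)[:600,:320]
cv2.imwrite("pics/l6z.png",can)
E
```

```text
12.675 [ 0.052  0.046 -0.029] 0.0479 [ 1.22 -0.13 -2.65] [-9.0000e-03 -4.4474e+01  4.6118e+01 -1.2000e-02 -3.4000e-02 -0.0000e+00]
12.675 [ 0.46736313 -0.13478477  0.30327221] [-1.79997204e+02 -6.89394952e-04  9.56301683e+01] [ 1.21972137 -0.12935315 -2.64841978] [ 0.05155949  0.0462403  -0.02880586] 0.04789641195857254
knob px 256 159 hang head px [258.35428083 217.52810228]
crop origin 166 99Traceback (most recent call last):
  File "<stdin>", line 5, in <module>
ValueError: could not broadcast input array from shape (600,319,3) into shape (600,320,3)
```

View pics/l6_w.png

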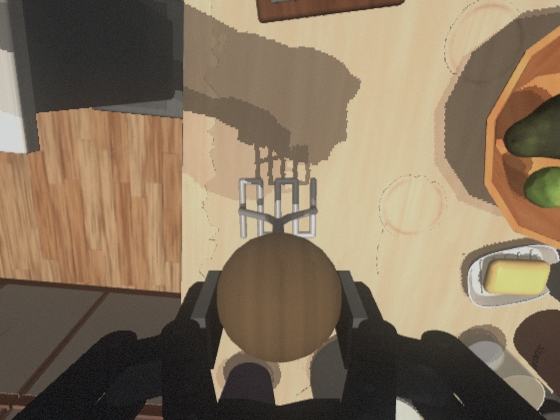

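```bash
python3 - <<'E'
from h import *
s=cv2.imread("pics/l6_s.png")
cv2.imwrite("pics/l6z.png",cv2.resize(s[140:240,205:305],None,fx=6,fy=6,interpolation=cv2.INTER_CUBIC))
E
```

```text
(no output)
```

View pics/l6z.png

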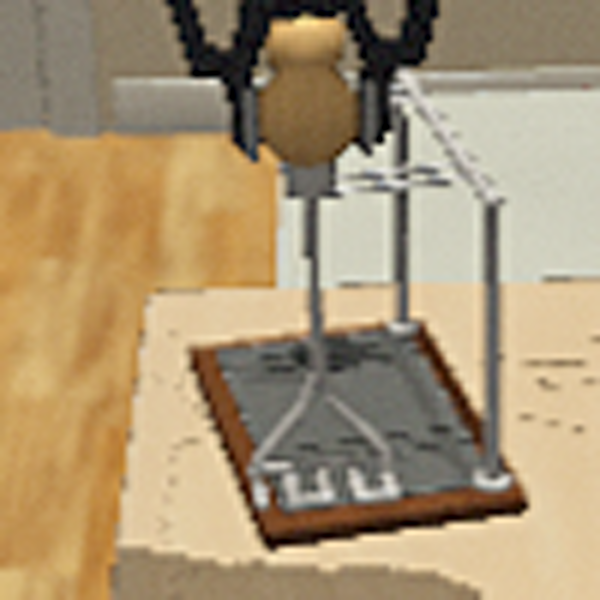

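```bash
python3 - <<'E'
from h import *
c=json.load(open("l6.json")); s=viewer.calibration("side")
S=lambda x,y:(205+x/6-.42,140+y/6-.42)
for n,a,b in [("knob",S(308,114),(279,297)),("head",S(325,484),(278.5,208))]:
    X,e=tri(s,a,c,b); print(n,X.round(4),np.round(e,1))
# head on sphere 185 mm from knob along wrist ray
T=np.array(c["T"]);o=T[:3,3]
for k in ([.4674,-.1348,.322],[.467,-.130,.319]):
    for z in (.13,.135,.14):
        p=plane(c,(278.5,208),z); v=np.array(k)-p; print(np.linalg.norm(v).round(4),np.degrees(np.arctan2(v[1],v[2])).round(1),np.degrees(np.arctan2(v[0],v[2])).round(1))
E
```

```text
knob [ 0.4663 -0.1283  0.3236] [0.1 1. ]
head [ 0.4684 -0.1531  0.1378] [0.  0.2]
0.1931 6.2 -0.3
0.188 5.9 -0.3
0.1828 5.5 -0.2
0.1907 7.8 -0.4
0.1856 7.5 -0.4
0.1804 7.1 -0.4
```

The masher hangs about 6° off plumb (knob z 0.322–0.324, head z 0.138). That is within 11°, and it is gripped again. I'll turn the tool to the stand's yaw of 12°.

arm_command(motion=[[0,[0,0,0],[0,0,0.5]],[0,[0,0,0],[0,0,1]],[0,[0,0,0],[0,0,1]],[0,[0,0,0],[0,0,1]],[0,[0,0,0],[0,0,1]],[0,[0,0,0],[0,0,1]],[0,[0,0,0],[0,0,1]],[0,[0,0,0],[0,0,1]],[0,[0,0,0],[0,0,1]],[0,[0,0,0],[0,0,1]],[0,[0,0,0],[0,0,1]],[0,[0,0,0],[0,0,1]]])

```text
time: 14.28
ee_pos: [0.4674, -0.1348, 0.3033]
tcp_rot: [180.0, -0.0, 26.4]
wrist_force: [-0.7, 0.1, -2.4]
opening: 0.0476
```

arm_command(motion=[[0,[0,0,0],[0,0,1]],[0,[0,0,0],[0,0,1]],[0,[0,0,0],[0,0,0.44]],[0,[0,0,0],[0,0,0]]])

```text
time: 14.78
ee_pos: [0.4674, -0.1348, 0.3033]
tcp_rot: [180.0, 0.0, 12.0]
wrist_force: [0.2, -0.2, -1.7]
opening: 0.0478
```

arm_command(motion=[[0,[-0.1,-0.2,0],[0,0,0]],[0,[-0.12,-0.4,0.05],[0,0,0]],[0,[-0.12,-0.5,0.12],[0,0,0]],[0,[-0.12,-0.5,0.12],[0,0,0]],[0,[-0.12,-0.5,0.12],[0,0,0]],[0,[-0.12,-0.5,0.12],[0,0,0]],[0,[-0.12,-0.5,0.12],[0,0,0]],[0,[-0.12,-0.4,0.12],[0,0,0]],[0,[0,-0.13,0.06],[0,0,0]],[0,[0,0,0],[0,0,0]],[0,[0,0,0],[0,0,0]]])

```text
time: 16.15
ee_pos: [0.3672, 0.0661, 0.2537]
tcp_rot: [180.0, -0.0, 12.0]
wrist_force: [0.1, -0.4, -1.8]
opening: 0.0475
```

```bash
python3 st.py; python3 look.py l7; python3 - <<'E'
from h import *
o=bot.get_obs(); d=np.array(o["ee_pos"])-[.4945,.0939,.1975]; a=np.radians(12)
print("stand rel",d[0]*np.cos(a)+d[1]*np.sin(a),-d[0]*np.sin(a)+d[1]*np.cos(a),d[2])
E
```

```text
16.15 [ 0.016  0.03  -0.005] 0.04746 [ 0.09 -0.41 -1.76] [ 5.0000e-01 -2.6752e+01  4.6606e+01  3.3000e-02  1.8000e-02 -0.0000e+00]
16.15 [0.36721493 0.06612596 0.25368368] [ 1.79989613e+02 -1.39289269e-02  1.19762539e+01] [ 0.094667   -0.40521954 -1.76054403] [ 0.01608831  0.02971244 -0.0053437 ] 0.04745586764371196
knob px 225 152 hang head px [229.49240897 202.83737026]
crop origin 135 92
stand rel -0.13023706198729332 -0.0008056493268364592 0.05612316492577135
```

View pics/l7.png

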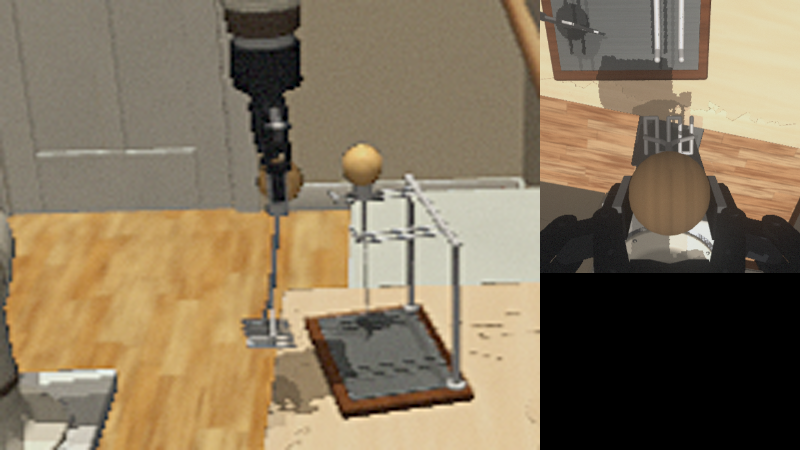

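View pics/l7_w.png

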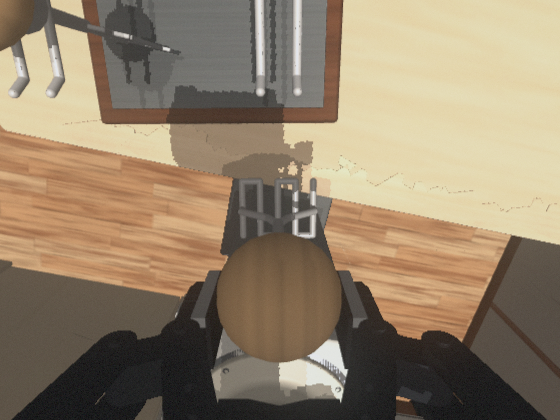

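```bash
python3 - <<'E'
from h import *
im=cv2.imread("pics/l7_w.png")
cv2.imwrite("pics/l7z.png",cv2.resize(im[0:110,220:340],None,fx=5,fy=5,interpolation=cv2.INTER_CUBIC))
g=im[:,:,1].astype(int)
for r in (5,25,45,60,75): print(r,g[r,248:308].tolist())
E
```

```text
5 [115, 116, 83, 74, 77, 76, 100, 162, 196, 214, 226, 230, 226, 200, 188, 162, 110, 102, 117, 120, 116, 88, 76, 74, 77, 74, 80, 101, 118, 116, 119, 116, 121, 107, 105, 105, 109, 105, 105, 119, 121, 119, 121, 121, 111, 155, 188, 207, 225, 230, 228, 216, 199, 171, 123, 120, 123, 122, 121, 118]
25 [115, 117, 117, 85, 76, 78, 75, 138, 183, 206, 220, 228, 229, 217, 199, 176, 123, 104, 104, 117, 121, 119, 88, 78, 79, 81, 74, 81, 117, 120, 120, 121, 123, 110, 107, 106, 105, 105, 105, 119, 119, 123, 121, 122, 116, 160, 191, 208, 228, 229, 227, 180, 189, 162, 130, 123, 126, 123, 124, 122]
45 [117, 116, 115, 117, 86, 74, 76, 101, 164, 195, 214, 227, 230, 223, 189, 182, 158, 114, 105, 116, 121, 118, 88, 79, 77, 76, 75, 79, 115, 121, 122, 119, 121, 113, 108, 108, 107, 106, 113, 117, 121, 121, 123, 120, 127, 164, 191, 214, 228, 229, 225, 194, 185, 140, 127, 125, 122, 122, 126, 121]
60 [122, 117, 117, 86, 77, 77, 77, 74, 148, 187, 207, 225, 229, 229, 213, 193, 162, 107, 107, 122, 122, 123, 122, 103, 80, 74, 79, 104, 123, 120, 121, 123, 122, 121, 113, 109, 108, 107, 115, 122, 122, 121, 122, 124, 132, 168, 198, 217, 228, 229, 222, 209, 183, 132, 122, 124, 126, 127, 125, 122]
75 [115, 118, 118, 117, 99, 78, 74, 74, 129, 162, 170, 176, 176, 182, 173, 173, 162, 112, 104, 105, 118, 120, 100, 81, 76, 75, 77, 92, 119, 121, 119, 121, 121, 112, 108, 106, 108, 110, 108, 116, 121, 123, 122, 120, 129, 155, 162, 169, 177, 179, 177, 166, 160, 122, 122, 122, 121, 123, 119, 122]
```

View pics/l7z.png

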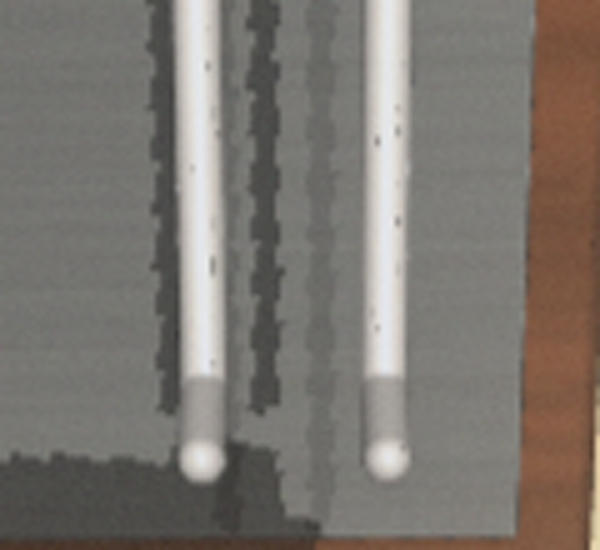

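```bash
python3 - <<'E'
from h import *
c=json.load(open("l7.json")); o=bot.get_obs(); a=np.radians(11.976); t=np.array(o["ee_pos"])
def rel(p): d=p-t; return np.array([d[0]*np.cos(a)+d[1]*np.sin(a),-d[0]*np.sin(a)+d[1]*np.cos(a)]).round(4)
for p,z in [((278.2,5),.195),((278.3,30),.195),((278.4,60),.195),((278.9,91.5),.2075),((279,297),.272)]: print(rel(plane(c,p,z)))
for p in [(260.3,91.5),(297.4,91.5)]: print(plane(c,p,.2075))
E
```

```text
[0.1236 0.0006]
[0.1123 0.0006]
[0.0982 0.0006]
[0.0827 0.0003]
[0.0042 0.0004]
[0.44614505 0.09268832 0.2075    ]
[0.45001518 0.07436558 0.2075    ]
```

The tool's centre line is aligned with the slot within 0.6 mm, and the tips are 83 mm ahead as expected. The ferrule is about 26 mm above the tips. I'll slide in along stand +x.

arm_command(motion=[[0,[0.15,-0.01,0],[0,0,0]],[0,[0.3,0,0],[0,0,0]],[0,[0.35,0,0],[0,0,0]],[0,[0.35,0,0],[0,0,0]],[0,[0.35,0,0],[0,0,0]],[0,[0.35,0,0],[0,0,0]],[0,[0.2,0,0],[0,0,0]],[0,[0.1,0,0],[0,0,0]],[0,[0,0,0],[0,0,0]],[0,[0,0,0],[0,0,0]]])

```text
time: 17.5
ee_pos: [0.4927, 0.0938, 0.2537]
tcp_rot: [180.0, -0.0, 12.0]
wrist_force: [-0.1, -0.2, -3.0]
opening: 0.0475
```

```bash
python3 st.py; python3 look.py l8; python3 - <<'E'
from h import *
s=cv2.imread("pics/l8_s.png")
cv2.imwrite("pics/l8z.png",cv2.resize(s[130:230,220:320],None,fx=6,fy=6,interpolation=cv2.INTER_CUBIC))
E
```

```text
17.5 [-0.009 -0.042  0.034] 0.0475 [-0.13 -0.23 -3.03] [-1.6000e-02 -4.5402e+01  4.7255e+01 -2.7000e-02  1.0000e-03 -0.0000e+00]
17.5 [0.49265105 0.09383063 0.25372588] [ 1.79999074e+02 -8.93200468e-03  1.19875981e+01] [-0.13054836 -0.23345444 -3.02771564] [-0.00879577 -0.04187751  0.03436633] 0.04749724533908836
knob px 264 148 hang head px [265.72491711 198.13637955]
crop origin 174 88
```

View pics/l8z.png

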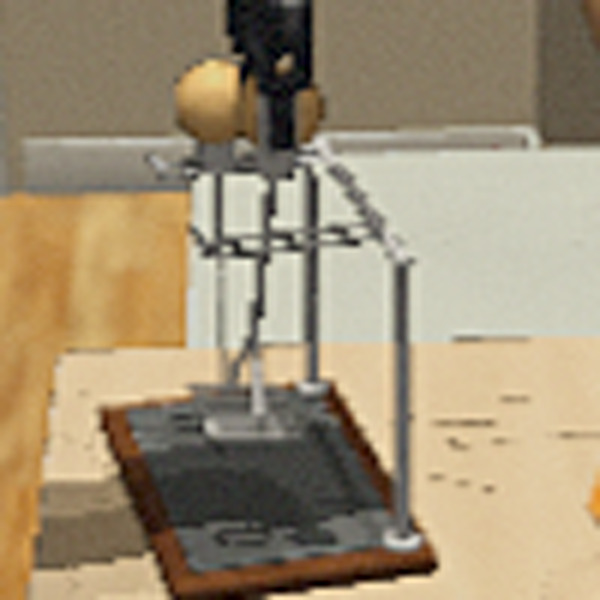

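View pics/l8_w.png

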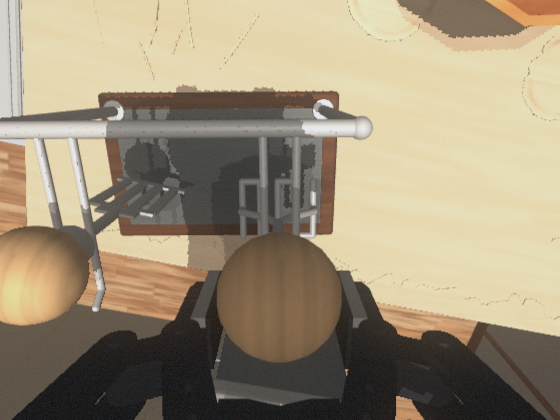

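The stem is between the free prongs (side crop ≈(265,240), prong pair centred at column 279 in the wrist view), with no side force. I'll lower it.

arm_command(motion=[[0,[0,0,0.1],[0,0,0]],[0,[0,0,0.15],[0,0,0]],[0,[0,0,0.15],[0,0,0]],[0,[0,0,0.1],[0,0,0]],[0,[0,0,0.05],[0,0,0]],[0,[0,0,0],[0,0,0]]])

```text
time: 18.35
ee_pos: [0.4929, 0.0939, 0.2204]
tcp_rot: [180.0, 0.0, 12.0]
wrist_force: [-0.2, -0.8, -2.1]
opening: 0.0475
```

```bash
python3 st.py
```

```text
18.35 [-0.02  -0.051 -0.002] 0.04751 [-0.17 -0.81 -2.1 ] [ 0.0000e+00 -4.5418e+01  4.7296e+01 -6.4000e-02  2.0000e-03 -0.0000e+00]
```

arm_command(motion=[[0,[0,0,0.03],[0,0,0]],[0,[0,0,0.02],[0,0,0]],[0,[0,0,0],[0,0,0]]])

```text
time: 18.73
ee_pos: [0.493, 0.0939, 0.2175]
tcp_rot: [180.0, 0.0, 12.0]
wrist_force: [0.1, -0.1, -2.9]
opening: 0.0473
```

```bash
python3 st.py
```

```text
18.725 [-0.06  -0.038 -0.008] 0.04732 [ 0.08 -0.08 -2.91] [ 1.0000e-03 -4.5652e+01  4.7731e+01 -8.0000e-03  2.0000e-03 -0.0000e+00]
```

arm_command(motion=[[0,[0,0,0.02],[0,0,0]],[0,[0,0,0],[0,0,0]]])

```text
time: 18.98
ee_pos: [0.4931, 0.0939, 0.2164]
tcp_rot: [-180.0, -0.0, 12.0]
wrist_force: [-0.9, 0.8, -1.4]
opening: 0.0479
```

```bash
python3 st.py; python3 look.py l9; python3 - <<'E'
from h import *
s=cv2.imread("pics/l9_s.png")
cv2.imwrite("pics/l9z.png",cv2.resize(s[130:230,220:320],None,fx=6,fy=6,interpolation=cv2.INTER_CUBIC))
E
```

```text
18.975 [ 0.021 -0.08  -0.021] 0.04794 [-0.9   0.76 -1.39] [-1.7000e-02 -4.4890e+01  4.7066e+01 -2.6000e-02 -1.2000e-02  1.0000e-03]
18.975 [0.49307194 0.09394821 0.2164259 ] [-1.79999021e+02 -1.80557790e-02  1.19920388e+01] [-0.90085637  0.76321861 -1.39040504] [ 0.02094379 -0.07959634 -0.02068808] 0.047941750253812664
knob px 264 158 hang head px [266.10409878 207.52925683]
crop origin 174 98
```

View pics/l9z.png

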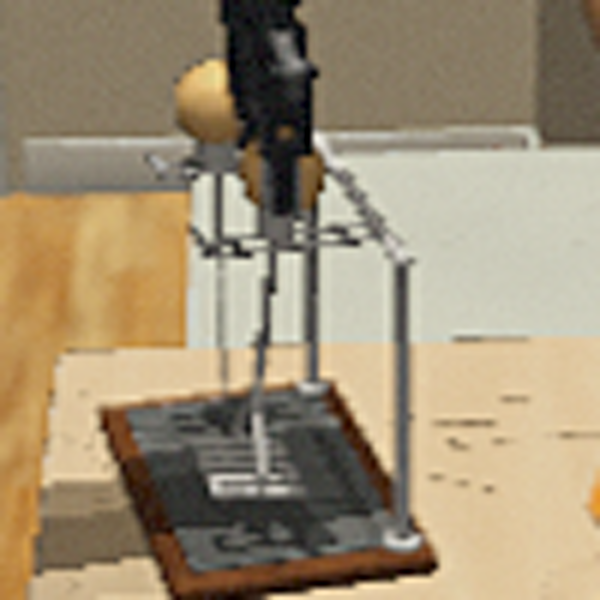

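arm_command(motion=[[0.5,[0,0,0.02],[0,0,0]],[0.55,[0,0,0],[0,0,0]],[0.56,[0,0,0],[0,0,0]],[0.57,[0,0,0],[0,0,0]],[0.57,[0,0,0],[0,0,0]],[0.575,[0,0,0],[0,0,0]],[0.575,[0,0,0],[0,0,0]]], newtons=20)

```text
time: 19.95
ee_pos: [0.4931, 0.094, 0.2156]
tcp_rot: [180.0, -0.0, 12.0]
wrist_force: [-1.3, -0.4, 5.0]
opening: 0.0495
```

```bash
python3 st.py; python3 look.py m1; python3 - <<'E'
from h import *
s=cv2.imread("pics/m1_s.png")
cv2.imwrite("pics/m1z.png",cv2.resize(s[130:230,220:320],None,fx=6,fy=6,interpolation=cv2.INTER_CUBIC))
E
```

```text
19.95 [0.026 0.206 0.003] 0.0495 [-1.31 -0.45  4.97] [-1.7000e-02 -4.1674e+01  4.4288e+01 -4.7400e-01 -2.4000e-02  1.0000e-03]
19.95 [0.49310222 0.09395984 0.21563621] [ 1.79999043e+02 -4.87040395e-02  1.19925564e+01] [-1.30665069 -0.44672197  4.96554316] [0.02616321 0.20616025 0.00318282] 0.049503067782344166
knob px 264 158 hang head px [266.11800736 207.72453148]
crop origin 174 98
```

View pics/m1z.png

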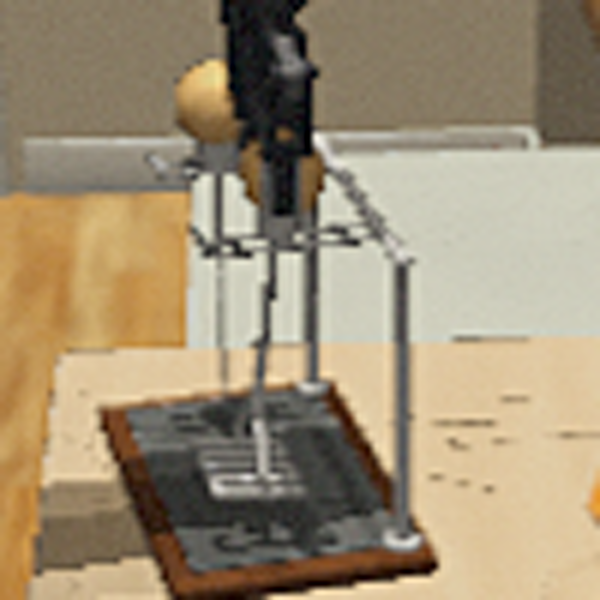

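There is now about 7 N of contact, so the ferrule is on the prongs. I'll release gently and open.

arm_command(motion=[[0.58,[0,0,0],[0,0,0]],[0.585,[0,0,0],[0,0,0]],[0.59,[0,0,0],[0,0,0]],[0.6,[0,0,0],[0,0,0]],[0.65,[0,0,0],[0,0,0]],[0.8,[0,0,0],[0,0,0]],[1,[0,0,0],[0,0,0]],[1,[0,0,0],[0,0,0]],[1,[0,0,0],[0,0,0]]])

```text
time: 21.18
ee_pos: [0.493, 0.0939, 0.2151]
tcp_rot: [180.0, -0.0, 12.0]
wrist_force: [0.4, 0.5, -1.1]
opening: 0.0851
```

```bash
python3 st.py; python3 look.py m2
```

```text
21.175 [ 0.004  0.007 -0.022] 0.08514 [ 0.44  0.46 -1.08] [-5.0000e-03 -4.4576e+01  4.6713e+01  1.0000e-03 -0.0000e+00 -0.0000e+00]
21.175 [0.4930256  0.093949   0.21508569] [ 1.79999625e+02 -2.60231181e-03  1.19931846e+01] [ 0.43516603  0.4561036  -1.07564932] [ 0.00433358  0.00704836 -0.02203193] 0.08513928447745205
knob px 264 159 hang head px [266.10027442 207.86395029]
crop origin 174 99
```

View pics/m2.png

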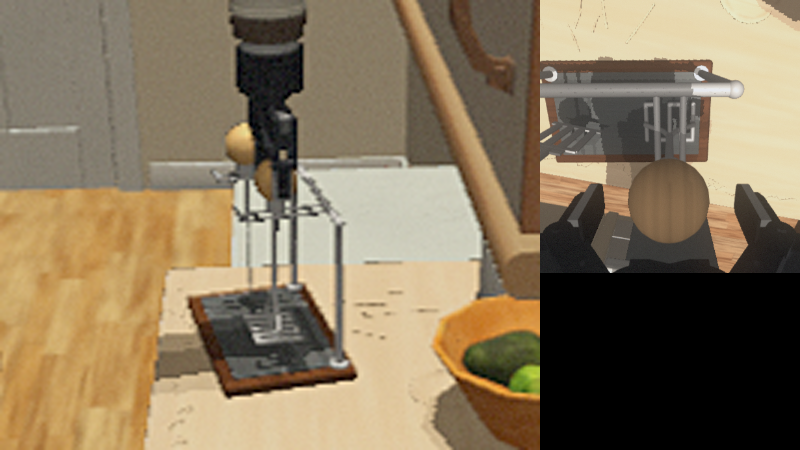

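View pics/m2_w.png

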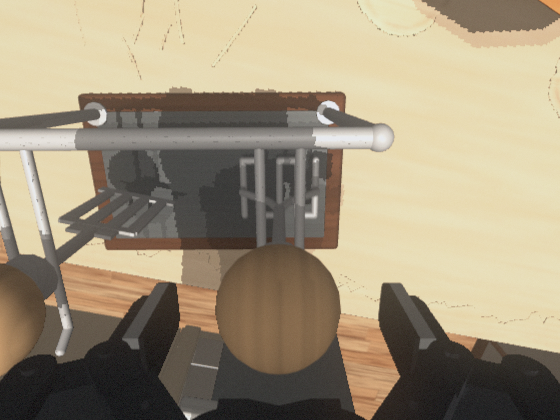

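The masher hangs free with the knob at (279,308) between the open fingers, and the turner is in place. I'll rise straight up to clear.

arm_command(motion=[[1,[0,0,-0.2],[0,0,0]],[1,[0,0,-0.4],[0,0,0]],[1,[0,0,-0.6],[0,0,0]],[1,[0,0,-0.8],[0,0,0]],[1,[0,0,-0.8],[0,0,0]],[1,[0,0,0],[0,0,0]],[1,[0,0,0],[0,0,0]],[1,[0,0,0],[0,0,0]],[1,[0,0,0],[0,0,0]]])

```text
time: 22.4
ee_pos: [0.4927, 0.0939, 0.3823]
tcp_rot: [-180.0, 0.1, 12.0]
wrist_force: [-0.1, 0.6, 0.0]
opening: 0.0856
```

```bash
python3 look.py m3; python3 - <<'E'
from h import *
s=cv2.imread("pics/m3_s.png")
cv2.imwrite("pics/m3z.png",cv2.resize(s[130:230,220:320],None,fx=6,fy=6,interpolation=cv2.INTER_CUBIC))
E
```

```text
22.4 [0.49273713 0.09389517 0.38233231] [-1.79997968e+02  8.48061219e-02  1.19931961e+01] [-0.0962111   0.55401925  0.0232191 ] [-0.02910066 -0.07009668 -0.02336815] 0.08555444059028021
knob px 263 110 hang head px [264.80413866 164.04557062]
crop origin 173 50
```

View pics/m3z.png

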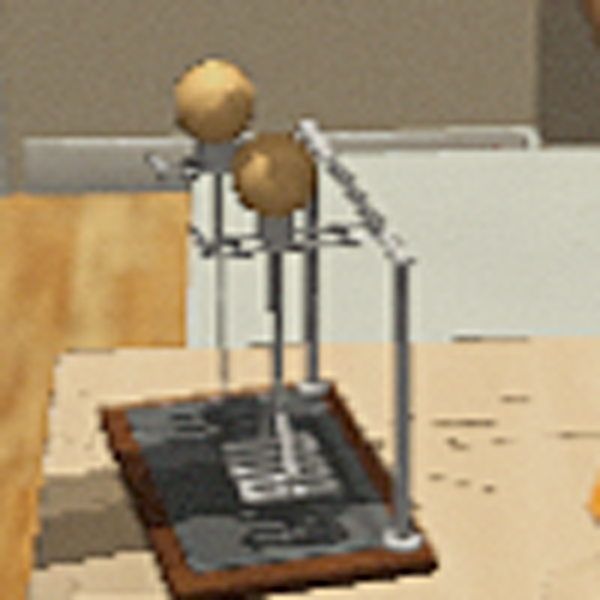

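View pics/m3_w.png

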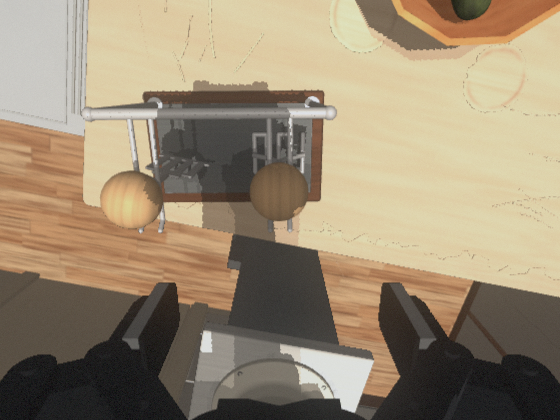

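```bash
python3 - <<'E'
from h import *
c=json.load(open("m3.json")); s=viewer.calibration("side")
S=lambda x,y:(220+x/6-.42,130+y/6-.42)
a=np.radians(12)
for n,p,q in [("knob",S(273,174),(279,192)),("turner",S(214,101),(132,200)),("head",S(283,471),(279,153))]:
    X,e=tri(s,p,c,q); d=X-[.4945,.0939,0]
    print(n,X.round(4),np.round(e,1),"rel free", (d[0]*np.cos(a)+d[1]*np.sin(a)).round(4),(-d[0]*np.sin(a)+d[1]*np.cos(a)).round(4))
E
```

```text
knob [0.494  0.0942 0.2356] [0.  0.3] rel free -0.0004 0.0004
turner [0.461  0.2157 0.2358] [0. 0.] rel free -0.0075 0.1261
head [0.495  0.0942 0.0478] [0.1 0.4] rel free 0.0005 0.0002
```

The knob is at z 0.2356 (0.2355 expected), the head is plumb below it, and the turner is in place. I'm handing in.

```bash
python3 -c "
from workcell import bot
print(bot.job_done())"
```

```text
the job is handed in; nothing more can be done
None
```

The masher is back on the stand, hanging by its ferrule on the free prongs. I handed the job in after about 22.5 s of the 51 s; it reports no verdict.

**What I did:** I picked the masher up by its knob at 60 N and lifted it; it hung about 49° askew. Asking for a lower force had no visible effect, so I widened the finger opening in small steps until the masher swung down. I then gripped it again at 60 N, slid the stem between the prongs, lowered until I felt contact, released and rose clear.

**Last checks, from two views:**

| Item | Measured | Expected |
|---|---|---|
| Masher knob height | 235.6 mm | 235.5 mm |
| Masher knob from the free place | within 1 mm | – |
| Masher tilt | under 1° (head directly below the knob) | within 7° |
| Turner knob height | 235.8 mm | 235 mm |
| Turner distance across from the free place | 126 mm | 126 mm |

**Disagreements and gaps:**
- **Tilt in the air:** while it hung from the fingers I measured about 3–5° before regripping. After regripping it was 6–7.5°, still inside the 11° limit.
- **Knob in the grip:** one measurement put the knob about 6 mm off the grip centre along the tool's x axis. That is along the prongs, so it did not affect the fit.
- **Pot and mug:** the arm stayed well away from both, but I did not measure them again afterwards.

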